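# Close the sampler drawer and hold the code reader over its window

### The job

The vial tray is loaded: first push the sampler's open drawer fully home. Then pick up the hand-held code reader, carry it clear over the tube rack without touching that, and hold it hovering about 2 cm above the oblong reading window on top of the sampler, centred on the window, level, and with the long side of the reader's head in line with the long side of the window. Never let the reader touch the sampler, and leave everything else standing where it is; the job finishes with the reader still held in the gripper, still, above the window, so do not put it down.

Things in the scene. Friction and masses are not known exactly. Their poses are not given: they have to be found in the camera images.
- sampler_drawer0 (a joint): Slide of the sampler's only drawer, in m: 0 = fully home, grows as it is pulled out (towards the sampler's front, its -x side); starts 0.05 to 0.085 out. It stays where it is left (light friction, a few newtons to push, hard stop at 0).
- sampler_drawer0_handle (a point): Middle of the drawer's straight round bar handle (11 mm thick, 130 mm long along the sampler's y, held by two stems), 35 mm in front of the drawer's front, 57 mm above the bench, free in front and above; it moves with the drawer. Axes as window: the drawer closes along +x.
- window (a point): Centre of the reading window's glass, at its surface, 98 mm above the bench: an oblong flat window (glass 60 x 40 mm in a dark frame 76 x 56 mm) on top of the sampler. x = along the window's long side, pointing from the sampler's front (drawer) to its back; y = to the sampler's left; z up.
- sampler: Fixed white box, 200 deep (x) x 240 wide (y) x 95 mm high, flat top; origin: centre of its underside; axes as window (x to its back). The window lies 30 mm in front of and 30 mm to the right of its middle (at -30, -30). A thin rail, 17 mm above the top, edges the rear half of the top.
- reader: Hand-held code reader, grey plastic, standing upright on its flat oblong head. Head 60 (x) x 40 (y) x 28 mm high, above it a straight central grip 36 (x) x 26 mm (y) reaching 116 mm above the underside; 0.14 to 0.28 kg. Origin: centre of the head's underside (the reading face); x = along the head's long side, y = across it, z up. Its two ends are alike: either way round is in line.
- rack: Fixed white tube rack with capped tubes, between the reader and the sampler: 240 (x) x 60 (y) mm, 118 mm high to the tubes' tops. Origin: centre of its underside. Leave alone.
- beaker: Open glass beaker, diameter 68, height 68 mm, loose, near the reader. Origin: centre of underside. Leave alone.
- jar: Amber screw-cap jar, diameter 56, height 66 mm, loose, near the reader. Origin: centre of underside. Leave alone.
- top_bottle: Clear bottle, diameter 56, height 105 mm, loose, standing on the rear left of the sampler's top. Origin: centre of underside. Leave alone.
- amber_bottle: Amber bottle, diameter 70, height 150 mm, loose, behind the tube rack. Origin: centre of underside. Leave alone.
- wrench: Steel wrench 140 mm long lying on the bench at the near right, loose. Origin: on its underside. Leave alone.
There are look-alikes about, which are no part of the job. Leave any orange look-alike of the reader alone.

How it is judged:
By the outcome, as a careful person would: the job done as asked, in the order asked, and still so for the second after the job is handed in, while the arm keeps its last pose, push and grip.
It also fails if it takes over 64 s, if anything falls off the work surface, if the arm or the gripper's body presses on something with over 40 N, if the wrist force passes 120 N, or if a joint passes its speed limit or range.

### The arm

A 6-joint arm with a two-finger parallel gripper is mounted at the origin on the work surface. World frame = base frame: x ahead of the robot, y to its left, z up, the work surface at z = 0. Lengths are in mm, angles in rad, forces in N, time in s.
With the tool pointing down it reaches from about 350 to 775 mm from the base axis. Payload 7.3 kg.
Tool frame: the origin (TCP) lies between the finger pads; the fingertips stand 14 mm ahead of it and the grasp point (between the pads) lies 5 mm behind it; z points along the fingers, y is the line along which they close (so a half turn about z gives the same grasp; the last joint's range is limited). The gripper opens to 92 mm and grips with 3 to 60 N. Pads are 19 mm wide; open, the fingers measure 130 mm over their backs; the gripper's body (75 mm by 190 mm) begins 47 mm behind the grasp point.
Start: joints at [1.184, 0.342, 1.524, -0, 1.275, -0.146], TCP at [125.186, 509.877, 219.241] pointing down, gripper open.
Joint ranges: [-2.53, 2.53], [-0.77, 2.02], [0.04, 2.7], [-1, 4.14], [0.28, 2.66], [-3.11, 3.11]. Speed limits (rad/s): [2.57, 2.57, 3.14, 3.14, 3.14, 3.14].

### API

Orientations are given as [roll, pitch, yaw] about the fixed x, y, z axes, in that order (R = Rz(yaw) Ry(pitch) Rx(roll)).
In Python, from plant import get_obs, cams, close_job gives the robot as it stands. The module is installed in compiled form; this text tells all that it offers.
- The arm moves only by the shell command python3 -m creep 'ROWS'. ROWS is JSON, a list of rows, each an object of numbers: "hand": the opening, from 0 (shut) to 1 (fully open); "tx", "ty", "tz": the shift along the tool's x, y, z in m; "spin": the turn about the tool's z in degrees. In form: [{"hand": .., "tx": .., "ty": .., "tz": .., "spin": ..}, ...]. A call has 1 to 5 rows; each row shifts and turns the commanded pose from where the row before left it, along the tool's axes as they then stand; what a row does not reach is not made up. A row lasts 1/8 s, in which the tool goes at most 62.5 mm and 10.7 degrees, less where a joint would pass 70% of its speed; a pose out of reach is approached as far as the arm can. A call is refused whole if a number of a shift passes 0.0625 or a number of a turn 10.7, either way. A call with a gripper value outside its range is refused whole. The fingers move at their own pace and stop on an object; the grip force is fixed at half the most. Time passes only in rows, so rows that do not move let the fingers close. It gives the time, the measured TCP pose, the force, the opening and the grip force at its end, in the units of the state.
- get_obs(): the state, without advancing time (a new reading comes with each control period).
- cams.capture(name): name is "scene" or "top" or "wrist"; returns a dict with "color" (480x640x3 uint8, red, green, blue), "K" (3x3 intrinsics, pixels), "R" (3x3) and "t" (3): a world point X has camera coordinates R X + t. Camera axes: x right, y down, z forward; pixel columns grow to the right and rows downward; lengths in mm; the calibration is good to about 2 mm. A picture is of the moment at which its call begins. There is no depth.
- close_job(): hands the job in; it is judged then, once.
The state is a dict: "time": time; "joint_positions": joint angles; "dq": joint speeds; "tau": joint torques, N m; "tool_pos": TCP position; "tcp_rot": TCP orientation; "contact_force": force on the tool from outside, world axes, zero at the start; "moment": the same for the moment, N m; "grip_width": finger opening in mm; "finger_force": force on a finger pad.
Only numpy, scipy, OpenCV 4.12 (cv2) and the standard library are available. Lean on these libraries where they do the work, as an engineer would, in place of code of your own. Each camera call takes 0.05 s, during which the arm holds its last target. There are 200 camera calls.

## Working session

There is one attempt and no reset: what is moved stays moved. The work goes in short steps, Python scripts to look and compute and a shell command to move; the robot and the scene stay as the last step left them, time stands still between calls to the robot, and variables do not carry over. Pictures are saved under pics/ and viewed, at most 10 in all, crops included, and the job is handed in when it is done.

```bash
mkdir -p pics
cat > h.py <<'E'
import numpy as np,cv2
from plant import get_obs,cams,close_job
def ray(c,u,v,z):
    K,R,t=map(np.array,(c["K"],c["R"],c["t"]))
    C=-R.T@t; d=R.T@np.linalg.inv(K)@np.array([u,v,1.]); return C+d*(z-C[2])/d[2]
def proj(c,X):
    p=np.array(c["K"])@(np.array(c["R"])@np.array(X)+np.array(c["t"])); return p[:2]/p[2]
def save(c,n): cv2.imwrite("pics/"+n+".png",c["color"][:,:,::-1])
E
python3 - <<'E'
from h import *
o=get_obs();print(o["time"],o["tool_pos"],o["tcp_rot"],o["grip_width"])
for n in("top","scene"):
    c=cams.capture(n);save(c,n+"0");np.save(n+"0.npy",c,allow_pickle=True);print(-np.array(c["R"]).T@np.array(c["t"]))
E
```

```text
0.0 [125.03089563 509.48139807 218.55794816] [-3.14009821e+00 -1.92068518e-04  2.90079923e+00] 91.53710536114346
[ 398.69289051  -44.10901884 1453.45700135]
[1286.09399504 -541.67131725 1018.75756874]
```

View pics/top0.png

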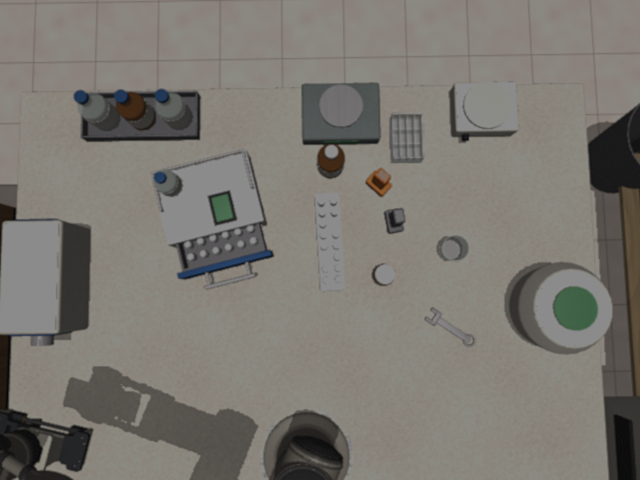

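View pics/scene0.png

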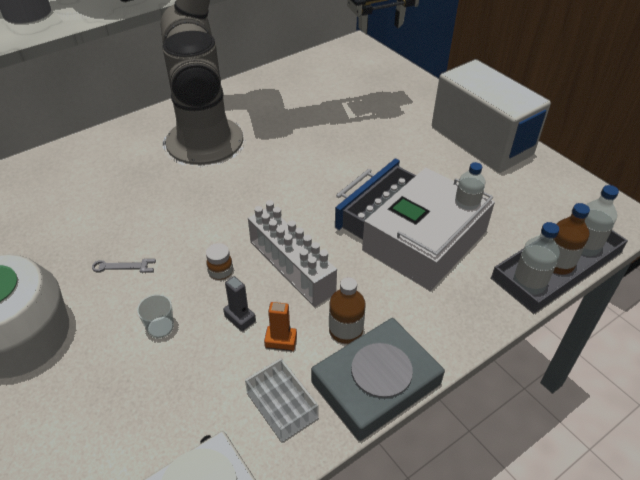

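Top view: sampler with the green window at (222,207), drawer front (blue) ~(225,265), handle bar ~(232,275), rack (329,242). Reader candidates: grey one at top (396,219)/scene (238,303); orange look-alike at top (380,181)/scene (280,328). By the description I choose the grey one. Next I measure and check it in one crop.

Run:
```python
from h import *
T=np.load("top0.npy",allow_pickle=True).item();S=np.load("scene0.npy",allow_pickle=True).item()
def big(m,box):
    x0,y0,x1,y1=box;k=np.zeros_like(m);k[y0:y1,x0:x1]=m[y0:y1,x0:x1]
    cs,_=cv2.findContours(k,0,1);return max(cs,key=cv2.contourArea)
for n,c,b in(("T",T,(190,170,255,240)),("S",S,(370,180,450,240))):
    h=cv2.cvtColor(c["color"],cv2.COLOR_RGB2HSV);m=cv2.inRange(h,(45,80,40),(85,255,255))
    k=big(m,b);P=np.array([ray(c,u,v,98)[:2] for u,v in k[:,0]]).astype(np.float32)
    print(n,"window",cv2.minAreaRect(P))
    b2=(170,230,280,290) if n=="T" else (325,150,410,240)
    k=big(cv2.inRange(h,(100,100,30),(130,255,255)),b2);P=np.array([ray(c,u,v,80)[:2] for u,v in k[:,0]]).astype(np.float32)
    print(n,"blue@80",cv2.minAreaRect(P))
for u,v in((206,286),(256,275)):print("handle end",ray(T,u,v,57))
for u,v in((339,192),(370,172)):print("S handle end",ray(S,u,v,57))
a=T["color"][160:270,310:440];b=S["color"][250:360,190:320]
im=np.hstack([cv2.resize(x,None,fx=3,fy=3,interpolation=cv2.INTER_CUBIC) for x in(a,b)])
cv2.imwrite("pics/rd.png",im[:,:,::-1])
```

```text
T window ((614.3717651367188, 194.08740234375), (57.994998931884766, 38.314979553222656), 13.355815887451172)
T blue@80 ((476.277099609375, 189.7244873046875), (17.23005485534668, 232.6599884033203), 13.71933650970459)
S window ((613.0385131835938, 192.94528198242188), (62.725013732910156, 43.51001739501953), 15.179353713989258)
S blue@80 ((487.78466796875, 167.31161499023438), (41.928794860839844, 282.0333251953125), 20.665002822875977)
handle end [424.88107602 239.37991823  57.        ]
handle end [450.10517136 115.80955542  57.        ]
S handle end [441.93878329 131.23181002  57.        ]
S handle end [427.69455471 237.93476543  57.        ]
```

View pics/rd.png

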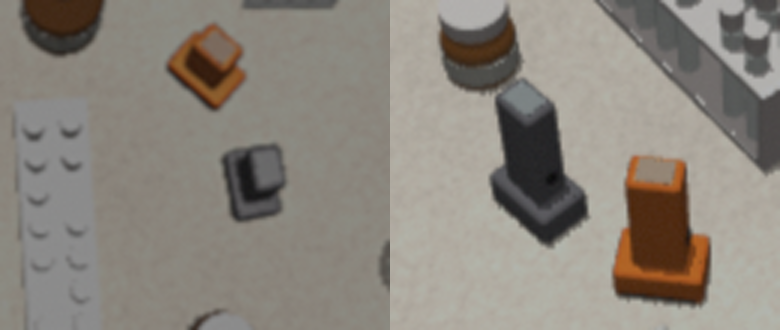

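The crop confirms it: the grey reader is upright, head long side near world x, and the orange one lies apart from it. Window ≈ (613.7, 193.5), yaw ≈ 13.7°. Handle middle ≈ (437, 178), which sits at y ≈ -4 mm in the sampler frame, as expected. First I turn the tool and close the hand.

```bash
python3 -m creep '[{"hand":0,"spin":-9.2},{"hand":0,"spin":-9.2},{"hand":0,"spin":-9.2}]'
cat >> h.py <<'E'
def go(p,n=None):
    "tool-frame shift in mm from measured TCP to world p"
    from scipy.spatial.transform import Rotation as Ro
    o=get_obs();R=Ro.from_euler("xyz",o["tcp_rot"]).as_matrix()
    print("pos",o["tool_pos"].round(1),"yaw_y",np.degrees(np.arctan2(R[1,1],R[0,1])).round(2),"shift",(R.T@(np.array(p)-o["tool_pos"])).round(1),"F",o["contact_force"].round(1),"w",round(o["grip_width"],1),"t",o["time"],"q",np.round(o["joint_positions"],2))
E
python3 -c "
from h import *
go([393.8,167,219])"
```

```text
pos [125.  509.5 218.6] yaw_y 76.21 shift [-3.427e+02 -2.686e+02 -1.000e-01] F [0.6 0.3 0.6] w 91.7 t 0.1 q [ 1.18  0.34  1.52 -0.    1.28 -0.15]invalid input at $[0]: expected keys hand, tx, ty, tz, spin
```

```bash
python3 -m creep '[{"hand":0,"tx":0,"ty":0,"tz":0,"spin":-9.2},{"hand":0,"tx":0,"ty":0,"tz":0,"spin":-9.2},{"hand":0,"tx":0,"ty":0,"tz":0,"spin":-9.2}]'
python3 -c "
from h import *
go([393.8,167,219])"
```

```text
time: 0.48
tool_pos: [125.1, 509.6, 218.8]
tcp_rot: [-3.141, -0.001, -2.895]
contact_force: [0.0, -0.4, 0.1]
grip_width: 66.1
finger_force: 0.0
pos [125.1 509.6 218.8] yaw_y 104.11 shift [-177.1 -397.8    0. ] F [ 0.  -0.4  0.1] w 66.1 t 0.475 q [ 1.18  0.34  1.52  0.    1.28 -0.63]
```

```bash
python3 -m creep '[{"hand":0,"tx":-0.022,"ty":-0.05,"tz":0,"spin":0},{"hand":0,"tx":-0.022,"ty":-0.05,"tz":0,"spin":0},{"hand":0,"tx":-0.022,"ty":-0.05,"tz":0,"spin":0},{"hand":0,"tx":-0.022,"ty":-0.05,"tz":0,"spin":0},{"hand":0,"tx":-0.022,"ty":-0.05,"tz":0,"spin":0}]' | tail -0
python3 -m creep '[{"hand":0,"tx":-0.022,"ty":-0.05,"tz":0,"spin":0},{"hand":0,"tx":-0.022,"ty":-0.05,"tz":0,"spin":0},{"hand":0,"tx":-0.022,"ty":-0.048,"tz":0,"spin":0},{"hand":0,"tx":0,"ty":0,"tz":0.05,"spin":0},{"hand":0,"tx":0,"ty":0,"tz":0,"spin":0}]'
python3 - <<'E'
from h import *
go([393.8,167,54])
c=cams.capture("wrist");save(c,"w1");np.save("w1.npy",c,allow_pickle=True)
print(proj(c,[437.5,177.6,57]),proj(c,[614,193.5,98]))
E
```

```text
time: 1.72
tool_pos: [388.7, 164.3, 166.8]
tcp_rot: [3.141, -0.008, -2.902]
contact_force: [0.1, -0.6, 0.1]
grip_width: 0.2
finger_force: 0.0
pos [388.7 164.3 166.8] yaw_y 103.71 shift [ -6.4   1.4 112.7] F [ 0.1 -0.6  0.1] w 0.2 t 1.725 q [ 0.22  0.22  1.86  0.    1.07 -1.59]
[320.69257659 304.32326929] [284.39277772 548.14764793]Exception ignored on flushing sys.stdout:
BrokenPipeError: [Errno 32] Broken pipe
```

View pics/w1.png

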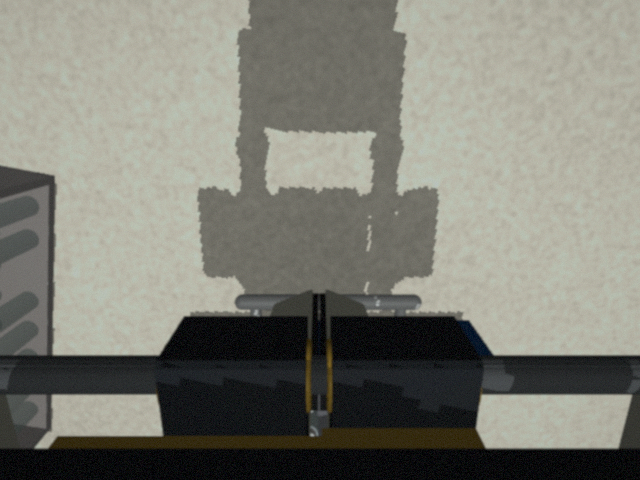

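The wrist view shows the handle bar horizontal at row ~301, columns 237 to 420 (middle (329,301), predicted (321,304)). Position and yaw are confirmed, so I descend in front of it.

```bash
python3 -m creep '[{"hand":0,"tx":0,"ty":0,"tz":0.05,"spin":0},{"hand":0,"tx":0,"ty":0,"tz":0.05,"spin":0},{"hand":0,"tx":0,"ty":0,"tz":0.012,"spin":0},{"hand":0,"tx":-0.02,"ty":0,"tz":0,"spin":0},{"hand":0,"tx":-0.01,"ty":0,"tz":0,"spin":0}]'
python3 -c "
from h import *
go([437.5,177.6,54])"
```

```text
time: 2.4
tool_pos: [422.5, 173.5, 59.2]
tcp_rot: [-3.142, 0.004, -2.9]
contact_force: [0.3, 0.4, -0.8]
grip_width: 0.2
finger_force: 0.0
pos [422.5 173.5  59.2] yaw_y 103.86 shift [-15.6   0.4   5.3] F [ 0.3  0.4 -0.8] w 0.2 t 2.4 q [ 0.22  0.43  1.92  0.    0.79 -1.59]
```

```bash
python3 -m creep '[{"hand":0,"tx":-0.004,"ty":0,"tz":0.004,"spin":0},{"hand":0,"tx":-0.01,"ty":0,"tz":0,"spin":0},{"hand":0,"tx":-0.01,"ty":0,"tz":0,"spin":0},{"hand":0,"tx":-0.01,"ty":0,"tz":0,"spin":0},{"hand":0,"tx":-0.01,"ty":0,"tz":0,"spin":0}]'
python3 -m creep '[{"hand":0,"tx":-0.005,"ty":0,"tz":0,"spin":0},{"hand":0,"tx":-0.005,"ty":0,"tz":0,"spin":0}]'
```

```text
time: 3.02
tool_pos: [463.2, 183.2, 54.1]
tcp_rot: [3.141, 0.001, -2.9]
contact_force: [-2.0, -0.1, 5.7]
grip_width: 0.6
finger_force: 2.5
time: 3.28
tool_pos: [472.8, 185.6, 54.0]
tcp_rot: [3.142, 0.001, -2.901]
contact_force: [-0.8, 0.4, 5.7]
grip_width: 0.1
finger_force: 3.1
```

Run:
```python
from h import *
a=cams.capture("top");b=cams.capture("scene")
print(proj(a,[472.8,185.6,54]),proj(b,[472.8,185.6,54]))
f=lambda c,u,v:cv2.resize(c["color"][v-65:v+65,u-65:u+65],(390,390),interpolation=cv2.INTER_CUBIC)
cv2.imwrite("pics/p.png",np.hstack([f(a,225,245),f(b,380,190)])[:,:,::-1])
```

```text
[227.99625117 266.31673892] [364.89214402 191.05686522]
```

View pics/p.png

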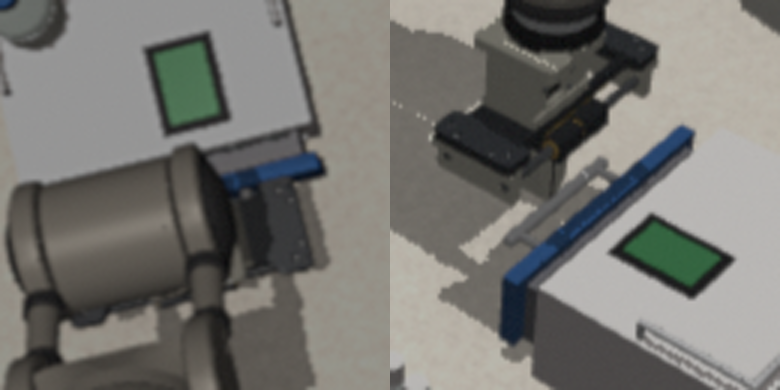

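The drawer is sliding in, with the fingers behind the bar and the front panel still ~20 mm out. I keep pushing gently until the stop.

```bash
for i in 1; do python3 -m creep '[{"hand":0,"tx":-0.004,"ty":0,"tz":0,"spin":0},{"hand":0,"tx":-0.004,"ty":0,"tz":0,"spin":0},{"hand":0,"tx":-0.002,"ty":0,"tz":0,"spin":0}]'; done
python3 -m creep '[{"hand":0,"tx":-0.003,"ty":0,"tz":0,"spin":0},{"hand":0,"tx":-0.002,"ty":0,"tz":0,"spin":0}]'
python3 - <<'E'
from h import *
c=cams.capture("scene");h=cv2.cvtColor(c["color"],cv2.COLOR_RGB2HSV);save(c,"s2")
cv2.imwrite("pics/p2.png",cv2.resize(c["color"][140:260,310:450],(700,600),interpolation=cv2.INTER_CUBIC)[:,:,::-1])
E
```

```text
time: 3.75
tool_pos: [482.6, 187.9, 53.9]
tcp_rot: [3.142, 0.001, -2.901]
contact_force: [-1.4, -0.4, 6.2]
grip_width: 0.3
finger_force: 3.0
time: 4.0
tool_pos: [487.3, 189.1, 53.9]
tcp_rot: [3.142, 0.001, -2.901]
contact_force: [-1.4, 0.6, 6.2]
grip_width: 0.4
finger_force: 3.0
```

View pics/p2.png

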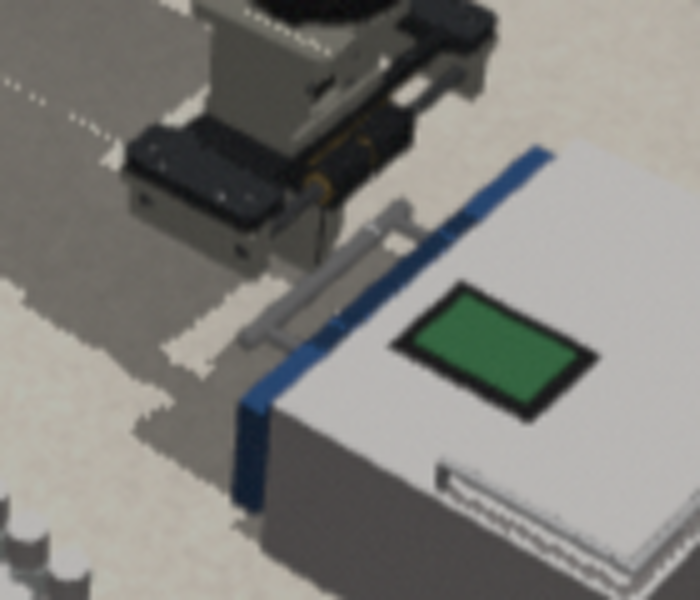

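The front panel is almost flush, so I go on in small steps until the force rises at the stop.

```bash
python3 -m creep '[{"hand":0,"tx":-0.0015,"ty":0,"tz":0,"spin":0},{"hand":0,"tx":-0.0015,"ty":0,"tz":0,"spin":0}]' | grep -v rot
python3 -m creep '[{"hand":0,"tx":-0.0015,"ty":0,"tz":0,"spin":0},{"hand":0,"tx":0,"ty":0,"tz":0,"spin":0}]' | grep -v rot
```

```text
time: 4.3
tool_pos: [490.1, 189.8, 53.9]
contact_force: [-2.0, -0.5, 5.3]
grip_width: 0.2
finger_force: 2.9
time: 4.55
tool_pos: [491.8, 190.2, 53.9]
contact_force: [-0.0, 0.4, 5.7]
grip_width: 0.4
finger_force: 2.6
```

```bash
python3 -m creep '[{"hand":0,"tx":-0.0015,"ty":0,"tz":0,"spin":0},{"hand":0,"tx":-0.001,"ty":0,"tz":0,"spin":0}]' | egrep 'pos|force'
python3 -m creep '[{"hand":0,"tx":-0.0015,"ty":0,"tz":0,"spin":0},{"hand":0,"tx":0,"ty":0,"tz":0,"spin":0}]' | egrep 'pos|force'
python3 -m creep '[{"hand":0,"tx":-0.0015,"ty":0,"tz":0,"spin":0},{"hand":0,"tx":0,"ty":0,"tz":0,"spin":0}]' | egrep 'pos|force'
```

```text
tool_pos: [493.7, 190.7, 53.9]
contact_force: [-3.1, -1.0, 7.3]
finger_force: 3.9
tool_pos: [493.8, 190.7, 53.7]
contact_force: [-5.1, -1.9, 9.0]
finger_force: 5.4
tool_pos: [494.0, 190.8, 53.6]
contact_force: [-9.4, -1.9, 11.9]
finger_force: 7.2
```

The force rises with no further motion at TCP x ≈ 493.8, so the drawer is home. I back off and locate the reader.

```bash
python3 -m creep '[{"hand":0,"tx":0.03,"ty":0,"tz":0,"spin":0},{"hand":0,"tx":0.01,"ty":0,"tz":-0.04,"spin":0},{"hand":0.3,"tx":0,"ty":0,"tz":-0.06,"spin":0},{"hand":1,"tx":0,"ty":0,"tz":-0.06,"spin":0},{"hand":1,"tx":0,"ty":0,"tz":-0.04,"spin":0}]' | egrep 'pos|force'
python3 - <<'E'
from h import *
T=np.load("top0.npy",allow_pickle=True).item();S=np.load("scene0.npy",allow_pickle=True).item()
print(ray(T,398.7,216,116),ray(S,235,282.7,116))
for p in((225,155),(237,220),(281,212)):print(ray(T,p[0]/3+310,p[1]/3+160,28))
p=(ray(T,398.7,216,116)+ray(S,235,282.7,116))/2
# drawer: blue front top edge
c=cams.capture("top");h=cv2.cvtColor(c["color"],cv2.COLOR_RGB2HSV)
m=cv2.inRange(h,(100,100,30),(130,255,255));m[:220]=0;m[290:]=0;m[:,:170]=0;m[:,280:]=0
k=max(cv2.findContours(m,0,1)[0],key=cv2.contourArea);P=np.array([ray(c,u,v,80)[:2] for u,v in k[:,0]]).astype(np.float32);print(cv2.minAreaRect(P))
go([p[0],p[1],260])
E
```

```text
tool_pos: [458.0, 181.9, 256.2]
contact_force: [0.7, -0.4, -0.6]
finger_force: 0.0
[ 583.56667858 -232.79668678  116.        ] [ 585.82563638 -232.5209961   116.        ]
[ 607.42743625 -210.62083694   28.        ]
[ 551.69774034 -219.27731652   28.        ]
[ 557.93266546 -256.71917957   28.        ]
((556.4465942382812, 152.2926025390625), (19.35334014892578, 122.2008056640625), 13.62773323059082)
pos [459.9 182.3 260.8] yaw_y 103.81 shift [ -22.1 -432.8    1.1] F [2.4 0.2 4.4] w 29.6 t 5.975 q [ 0.22  0.25  1.54  0.    1.34 -1.59]
```

```bash
python3 -m creep '[{"hand":1,"tx":-0.003,"ty":-0.054,"tz":0,"spin":0},{"hand":1,"tx":-0.003,"ty":-0.054,"tz":0,"spin":0},{"hand":1,"tx":-0.003,"ty":-0.054,"tz":0,"spin":0},{"hand":1,"tx":-0.003,"ty":-0.054,"tz":0,"spin":0},{"hand":1,"tx":-0.003,"ty":-0.054,"tz":0,"spin":0}]' | egrep 'pos|force'
python3 -m creep '[{"hand":1,"tx":-0.003,"ty":-0.054,"tz":0,"spin":0},{"hand":1,"tx":-0.003,"ty":-0.054,"tz":0,"spin":0},{"hand":1,"tx":-0.002,"ty":-0.054,"tz":0,"spin":0},{"hand":1,"tx":0,"ty":0,"tz":0,"spin":4.8},{"hand":1,"tx":0,"ty":0,"tz":0,"spin":0}]' | egrep 'pos|force'
python3 - <<'E'
from h import *
go([584.7,-232.7,90])
c=cams.capture("wrist");save(c,"w2");np.save("w2.npy",c,allow_pickle=True)
print(proj(c,[584.7,-232.7,116]),proj(c,[584.7,-232.7,28]), -c["R"].T@c["t"])
E
```

```text
tool_pos: [536.9, -78.4, 252.8]
contact_force: [0.3, 0.8, 0.3]
finger_force: 0.0
tool_pos: [583.0, -232.5, 252.2]
contact_force: [-1.0, 0.8, -0.1]
finger_force: 0.0
pos [ 583.  -232.5  252.2] yaw_y 98.99 shift [ -1.9  -0.7 162.2] F [-1.   0.8 -0.1] w 91.9 t 7.225 q [-0.5   0.52  1.15  0.    1.47 -2.23]
[318.03896688 225.91115611] [318.0994926  200.23343625] [ 501.71362141 -245.59608822  417.18541161]
```

View pics/w2.png

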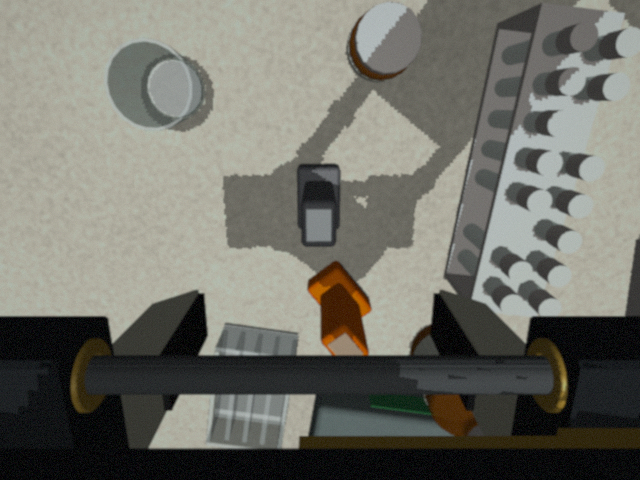

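The wrist view shows the reader's grip top at (319,225), predicted (318,226), with the head aligned with the image axes. The orange one at (340,300) and the jar and beaker are clear of the fingers. I descend and grip.

```bash
python3 -m creep '[{"hand":1,"tx":-0.002,"ty":-0.001,"tz":0.05,"spin":0},{"hand":1,"tx":0,"ty":0,"tz":0.05,"spin":0},{"hand":1,"tx":0,"ty":0,"tz":0.04,"spin":0},{"hand":1,"tx":0,"ty":0,"tz":0.025,"spin":0},{"hand":1,"tx":0,"ty":0,"tz":0,"spin":0}]' | egrep 'pos|force'
python3 -m creep '[{"hand":0,"tx":0,"ty":0,"tz":0,"spin":0},{"hand":0,"tx":0,"ty":0,"tz":0,"spin":0},{"hand":0,"tx":0,"ty":0,"tz":0,"spin":0},{"hand":0,"tx":0,"ty":0,"tz":0,"spin":0},{"hand":0,"tx":0,"ty":0,"tz":0,"spin":0}]'
python3 -m creep '[{"hand":0,"tx":0,"ty":0,"tz":0,"spin":0},{"hand":0,"tx":0,"ty":0,"tz":0,"spin":0},{"hand":0,"tx":0,"ty":0,"tz":0,"spin":0}]'
```

```text
tool_pos: [584.3, -231.3, 86.4]
contact_force: [1.1, 0.4, 0.2]
finger_force: 0.0
time: 8.52
tool_pos: [585.6, -232.9, 88.4]
tcp_rot: [-3.142, 0.0, -2.984]
contact_force: [-1.5, 0.4, 0.4]
grip_width: 46.1
finger_force: 0.0
time: 8.9
tool_pos: [585.6, -232.8, 88.1]
tcp_rot: [3.141, -0.0, -2.984]
contact_force: [0.1, -0.3, -0.2]
grip_width: 25.6
finger_force: 30.0
```

```bash
python3 -m creep '[{"hand":0,"tx":0,"ty":0,"tz":-0.02,"spin":0},{"hand":0,"tx":0,"ty":0,"tz":-0.035,"spin":0},{"hand":0,"tx":0,"ty":0,"tz":-0.04,"spin":0},{"hand":0,"tx":0,"ty":0,"tz":-0.04,"spin":0},{"hand":0,"tx":0,"ty":0,"tz":-0.035,"spin":0}]' | egrep 'pos|force'
python3 -m creep '[{"hand":0,"tx":0,"ty":0,"tz":-0.01,"spin":0},{"hand":0,"tx":0,"ty":0,"tz":0,"spin":-2},{"hand":0,"tx":0,"ty":0,"tz":0,"spin":-2.8}]'
python3 - <<'E'
from h import *
go([613.7,193.5,258])
c=cams.capture("scene")
p=proj(c,get_obs()["tool_pos"]).astype(int);print(p)
a=c["color"][max(0,p[1]-80):p[1]+100,max(0,p[0]-120):p[0]+120]
w=cams.capture("wrist")
cv2.imwrite("pics/l.png",np.hstack([cv2.resize(a,(400,300)),cv2.resize(w["color"],(400,300))])[:,:,::-1])
E
```

```text
tool_pos: [585.4, -232.8, 259.4]
contact_force: [0.3, -0.7, -2.6]
finger_force: 30.0
time: 9.9
tool_pos: [584.9, -232.5, 265.7]
tcp_rot: [3.139, -0.003, -2.898]
contact_force: [-0.1, -0.1, -1.6]
grip_width: 25.7
finger_force: 30.0
pos [ 584.9 -232.5  265.7] yaw_y 103.96 shift [-130.8  406.5    8.4] F [-0.1 -0.1 -1.6] w 25.7 t 9.9 q [-0.5   0.52  1.12  0.    1.51 -2.31]
[226 227]
```

View pics/l.png

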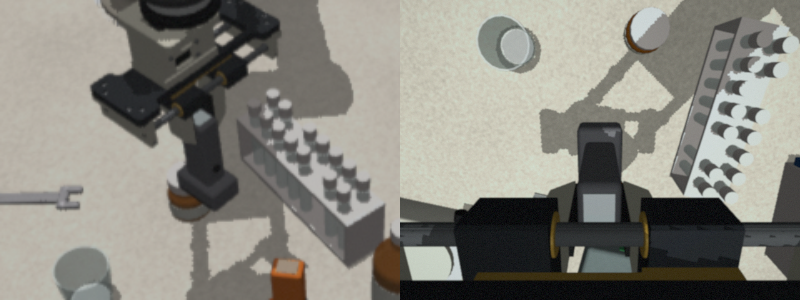

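The reader is held upright, with its underside ~178 mm up and clear of everything. I carry it across.

```bash
python3 -m creep '[{"hand":0,"tx":-0.006,"ty":0.02,"tz":0,"spin":0},{"hand":0,"tx":-0.013,"ty":0.04,"tz":0,"spin":0},{"hand":0,"tx":-0.015,"ty":0.045,"tz":0,"spin":0},{"hand":0,"tx":-0.015,"ty":0.045,"tz":0,"spin":0},{"hand":0,"tx":-0.015,"ty":0.045,"tz":0,"spin":0}]' | egrep 'pos|force'
python3 -m creep '[{"hand":0,"tx":-0.015,"ty":0.045,"tz":0,"spin":0},{"hand":0,"tx":-0.015,"ty":0.045,"tz":0,"spin":0},{"hand":0,"tx":-0.015,"ty":0.045,"tz":0,"spin":0},{"hand":0,"tx":-0.013,"ty":0.04,"tz":0,"spin":0},{"hand":0,"tx":-0.006,"ty":0.02,"tz":0,"spin":0}]' | egrep 'pos|force'
python3 -m creep '[{"hand":0,"tx":-0.003,"ty":0.015,"tz":0,"spin":0},{"hand":0,"tx":0,"ty":0,"tz":0,"spin":0},{"hand":0,"tx":0,"ty":0,"tz":0,"spin":0}]' | egrep 'pos|force|rot'
python3 - <<'E'
from h import *
go([613.7,193.5,206])
c=cams.capture("wrist");save(c,"w3");np.save("w3.npy",c,allow_pickle=True)
X=np.array([613.7,193.5,98]);a=np.radians(13.7);x=np.array([np.cos(a),np.sin(a),0]);y=np.array([-x[1],x[0],0])
for s,t in((1,1),(1,-1),(-1,-1),(-1,1)):print(proj(c,X+30*s*x+20*t*y).round(1))
E
```

```text
tool_pos: [600.7, -25.4, 267.6]
contact_force: [-0.2, -0.1, -1.5]
finger_force: 30.0
tool_pos: [615.8, 179.6, 267.5]
contact_force: [0.2, -0.4, -2.3]
finger_force: 30.0
tool_pos: [616.3, 190.5, 268.2]
tcp_rot: [-3.141, -0.0, -2.902]
contact_force: [-1.1, 0.7, -2.3]
finger_force: 30.0
pos [616.3 190.5 268.2] yaw_y 103.73 shift [ 1.8  3.6 62.2] F [-1.1  0.7 -2.3] w 26.1 t 11.625 q [ 0.18  0.55  1.06 -0.    1.53 -1.63]
[347.7 245.7]
[298.9 245.7]
[297.9 172.4]
[349.3 172.5]
```

View pics/w3.png

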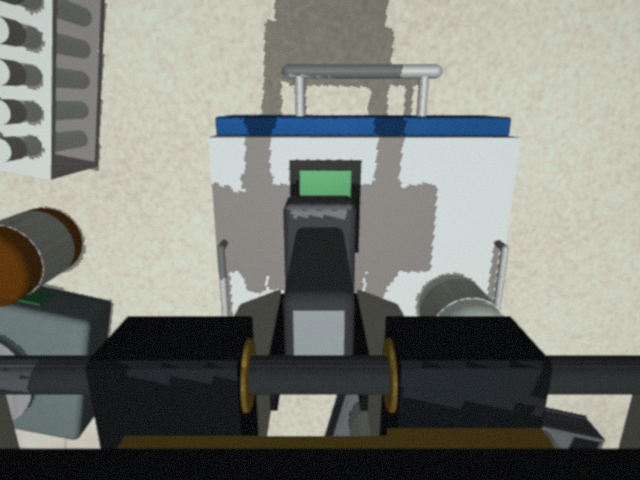

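The wrist view shows the front of the glass at (299..351, ~170), predicted (298..349, 172), so it agrees within ~2 mm. Drawer flush, frame edges parallel to the head. I correct and descend most of the way.

```bash
python3 -m creep '[{"hand":0,"tx":0.002,"ty":0.004,"tz":0.015,"spin":0},{"hand":0,"tx":0,"ty":0,"tz":0.02,"spin":0},{"hand":0,"tx":0,"ty":0,"tz":0.015,"spin":0},{"hand":0,"tx":0,"ty":0,"tz":0,"spin":0},{"hand":0,"tx":0,"ty":0,"tz":0,"spin":0}]' | egrep 'pos|force'
python3 - <<'E'
from h import *
go([613.7,193.5,206])
c=cams.capture("wrist");s=cams.capture("scene")
a=np.radians(13.7);x=np.array([np.cos(a),np.sin(a),0]);y=np.array([-x[1],x[0],0])
w=np.load("w3.npy",allow_pickle=True).item()
h=cv2.cvtColor(w["color"],cv2.COLOR_RGB2HSV);m=cv2.inRange(h,(45,80,40),(85,255,255));m[:150]=0;m[230:]=0;m[:,:280]=0;m[:,370:]=0
X,Y,W,H=cv2.boundingRect(m);q=[ray(w,u,Y,98) for u in(X,X+W)];print("glass front mid",(q[0]+q[1])/2,"centre",(q[0]+q[1])/2+30*x,X,Y,W)
# predicted head top outline for current TCP, both views
o=np.array(get_obs()["tool_pos"])
for n,k in(("w",c),("s",s)):
    for z in(28,0):print(n,z,[proj(k,o+30*i*x+20*j*y+np.array([0,0,z-88])).round(0).tolist() for i,j in((1,1),(1,-1),(-1,-1),(-1,1))])
p=proj(s,[613,193,130]).astype(int);print(p)
b=s["color"][p[1]-40:p[1]+40,p[0]-53:p[0]+53]
cv2.imwrite("pics/d.png",np.hstack([cv2.resize(c["color"][100:340,230:430],(400,480)),cv2.resize(b,(400,480))])[:,:,::-1])
E
```

```text
tool_pos: [613.8, 194.8, 219.1]
contact_force: [0.3, 0.5, -2.5]
finger_force: 30.0
pos [613.8 194.8 219.1] yaw_y 103.78 shift [ 0.4 -1.3 13.1] F [ 0.3  0.5 -2.5] w 26.0 t 12.3 q [ 0.19  0.57  1.16  0.    1.41 -1.62]
glass front mid [582.35618471 187.39731891  98.        ] centre [611.50265831 194.50246329  98.        ] 298 170 55
w 28 [[354.0, 309.0], [284.0, 309.0], [282.0, 207.0], [357.0, 207.0]]
w 0 [[350.0, 289.0], [288.0, 289.0], [286.0, 196.0], [353.0, 196.0]]
s 28 [[430.0, 189.0], [419.0, 199.0], [396.0, 187.0], [406.0, 178.0]]
s 0 [[428.0, 199.0], [418.0, 209.0], [394.0, 196.0], [405.0, 187.0]]
[410 198]
```

View pics/d.png

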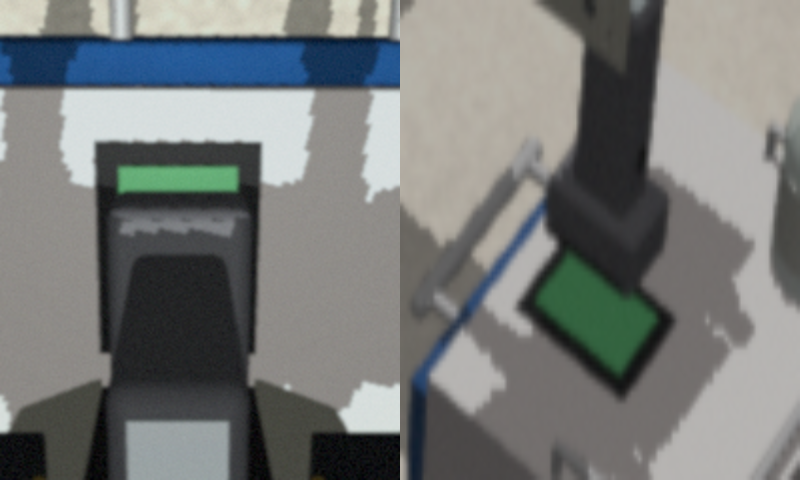

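In the wrist view the head's front edge is at (284..356, 204.5), predicted (282..357, 207). The head centre is within ~1 mm of the window's, and parallel to it. Last ~13 mm down.

```bash
python3 -m creep '[{"hand":0,"tx":0,"ty":-0.0005,"tz":0.007,"spin":0},{"hand":0,"tx":0,"ty":0,"tz":0.006,"spin":0},{"hand":0,"tx":0,"ty":0,"tz":0,"spin":0},{"hand":0,"tx":0,"ty":0,"tz":0,"spin":0},{"hand":0,"tx":0,"ty":0,"tz":0,"spin":0}]'
python3 - <<'E'
from h import *
for i in range(3): go([613,194,206]); cams.capture("scene")
c=cams.capture("top")
T=np.load("top0.npy",allow_pickle=True).item()
# loose things unmoved: diff between first and present view (right part)
d=cv2.absdiff(c["color"],T["color"]).max(2);d[:,:300]=0
n,_,st,ce=cv2.connectedComponentsWithStats((d>40).astype(np.uint8))
print([(s[4],ce[i+1].round().tolist()) for i,s in enumerate(st[1:]) if s[4]>15])
E
```

```text
time: 13.02
tool_pos: [613.5, 194.7, 205.5]
tcp_rot: [3.142, 0.001, -2.901]
contact_force: [0.2, -0.1, -2.4]
grip_width: 25.9
finger_force: 30.0
pos [613.5 194.7 205.5] yaw_y 103.8 shift [ 0.7 -0.5 -0.5] F [ 0.2 -0.1 -2.4] w 25.9 t 13.025 q [ 0.19  0.57  1.19  0.    1.38 -1.62]
pos [613.5 194.6 205.5] yaw_y 103.81 shift [ 0.7 -0.5 -0.5] F [-0.5  0.1 -2.6] w 25.8 t 13.075 q [ 0.19  0.57  1.19  0.    1.38 -1.62]
pos [613.5 194.6 205.4] yaw_y 103.81 shift [ 0.6 -0.5 -0.6] F [-0.6 -0.1 -2.4] w 25.5 t 13.125 q [ 0.19  0.57  1.19  0.    1.38 -1.62]
[(np.int32(470), [394.0, 220.0]), (np.int32(46), [307.0, 411.0]), (np.int32(231), [311.0, 419.0]), (np.int32(63), [310.0, 458.0]), (np.int32(111), [344.0, 472.0])]
```

Only the reader's old place and the arm differ between the first and latest top views. The hover is steady at ~118 mm, so I hand the job in.

```bash
python3 -c "
from plant import close_job
print(close_job())"
```

```text
the job is handed in; nothing more can be done
None
```

I pushed the drawer home to its stop and handed the job in with the reader held level and still about 2 cm above the window, centred to about 1–2 mm and in line with its long side; nothing to the right of the sampler moved, but I didn't re-check the bottle on top of it.

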